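# Lay the puncture kit out on its shadow cards

## Task

Lay the two spanners, the tyre lever and the patch tin out on the four shadow cards on the bench, each lying flat and squarely on the printed silhouette of its own shape and length (either way round will do). The patch tin has been left on the longer spanner's card, so it has to come off there before that spanner can go on. Do not shift or knock over the oil bottle and the grease pot that stand in between.

Things in the scene. Friction and masses are not known exactly. Their poses are not given: they have to be found in the camera images.
- wrench_long: the longer combination spanner of plain steel, lying flat: 177 mm long along its y axis, open end (29 mm wide) towards -y, ring end (26 mm wide) towards +y, 6 to 7 mm thick; straight shank 11 mm wide and 5 mm thick for 50 mm either side of the middle, where it is best gripped. Origin: middle of its length, at its underside; z up. 0.1 kg.
- wrench_short: the shorter combination spanner of plain steel, lying flat: 146 mm long along its y axis, open end (22 mm wide) towards -y, ring end (18 mm wide) towards +y, 6 to 7 mm thick; straight shank 9 mm wide and 5 mm thick for 40 mm either side of the middle. Origin: middle of its length, at its underside; z up. 0.08 kg.
- tyre_lever: blue plastic tyre lever lying flat: a narrow bar 123 mm long along its y axis, 16 mm wide, 9 mm thick. Origin: its middle, at its underside; z up. 0.012 kg.
- patch_tin: flat closed red tin box for tyre patches: 46 mm (x) by 66 mm (y), 17 mm high; its lid stays shut. At the start it lies on the card of the longer spanner. Origin: centre of its underside; z up. 0.07 kg.
- card_wrench_long: light grey flat card, 4 mm thick, fixed to the bench, 46 by 195 mm (x by y), printed with the dark silhouette of the longer spanner (177 mm long), centred on the card, its long axis along the card's y axis. Origin: centre of the card's underside (bench level; the card's top is 4 mm higher); z up.
- card_wrench_short: light grey flat card, 4 mm thick, fixed to the bench, 46 by 164 mm (x by y), printed with the dark silhouette of the shorter spanner (146 mm long), centred on the card, its long axis along the card's y axis. Origin: centre of the card's underside (bench level; the card's top is 4 mm higher); z up.
- card_lever: light grey flat card, 4 mm thick, fixed to the bench, 46 by 142 mm (x by y), printed with the dark silhouette of the tyre lever (a plain bar 16 by 123 mm with rounded ends), centred on the card, its long axis along the card's y axis. Origin: centre of the card's underside (bench level; the card's top is 4 mm higher); z up.
- card_tin: light grey flat card, 4 mm thick, fixed to the bench, 66 by 86 mm (x by y), printed with the dark silhouette of the tin (a rectangle 46 by 66 mm), centred on the card, its long axis along the card's y axis. Origin: centre of the card's underside (bench level; the card's top is 4 mm higher); z up.
- oil_bottle: bystander, loose: upright red dropper bottle of oil, 42 mm in diameter, 139 mm tall. Origin: centre of its underside. Not to be disturbed.
- grease_pot: bystander, loose: round white pot with a green screw lid, 68 mm in diameter, 48 mm high. Origin: centre of its underside. Not to be disturbed.
Things that resemble listed ones, but are neither listed nor needed, are in the scene too. Leave any pink look-alike of the card_lever alone.

How it is judged (in metres and radians):
At the end, for the whole second after the job is handed in: Each of the four things lies flat on its own card (tilted less than 0.15 rad, its underside less than 5 mm above the card's top), within 15 mm of the middle of the silhouette and within 0.2 rad of its direction, either way round; all are released and at rest (horizontal distance between patch_tin and card_tin below 0.015 m and angle between the y axis of patch_tin and the y axis of card_tin, either way round below 0.2 rad and z of patch_tin in the frame of card_tin below 0.009 m and angle between each of patch_tin, wrench_long, wrench_short, tyre_lever's own z axis and vertical below 0.15 rad and linear speed of each of patch_tin, wrench_long, wrench_short, tyre_lever below 0.02 m/s and contact force between each of patch_tin, wrench_long, wrench_short, tyre_lever and the fingers below 0.1 N and horizontal distance between wrench_long and card_wrench_long below 0.015 m and angle between the y axis of wrench_long and the y axis of card_wrench_long, either way round below 0.2 rad and z of wrench_long in the frame of card_wrench_long below 0.009 m and horizontal distance between wrench_short and card_wrench_short below 0.015 m and angle between the y axis of wrench_short and the y axis of card_wrench_short, either way round below 0.2 rad and z of wrench_short in the frame of card_wrench_short below 0.009 m and horizontal distance between tyre_lever and card_lever below 0.015 m and angle between the y axis of tyre_lever and the y axis of card_lever, either way round below 0.2 rad and z of tyre_lever in the frame of card_lever below 0.009 m); the robot touches nothing.
It fails at once if the oil bottle is shifted more than 30 mm or knocked over (distance of oil_bottle from where it was at the start of the episode above 0.03 m or angle between oil_bottle's own z axis and vertical above 0.5 rad).
It fails at once if the grease pot is shifted more than 30 mm or knocked over (distance of grease_pot from where it was at the start of the episode above 0.03 m or angle between grease_pot's own z axis and vertical above 0.5 rad).
It also fails if it takes over 112 s, if anything falls off the work surface, if the arm or the gripper's body presses on something with over 40 N, if the wrist force passes 120 N, or if a joint passes its speed limit or range.

## Robot

A 6-joint arm with a two-finger parallel gripper is mounted at the origin on a cart in front of the work surface, level with it; the furniture and walls round the work are solid. World frame = base frame: x ahead of the robot, y to its left, z up, the work surface at z = 0. Lengths are in mm, angles in rad, forces in N, time in s.
With the tool pointing down it reaches from about 350 to 975 mm from the base axis. Payload 7.1 kg.
Tool frame: the origin (TCP) lies at the very end of the fingers, on their centre line; the grasp point (between the pads) lies 19 mm behind it; z points along the fingers, y is the line along which they close (so a half turn about z gives the same grasp; the last joint's range is limited). The gripper opens to 88 mm and grips with 3 to 60 N. Pads are 20 mm wide; open, the fingers measure 115 mm over their backs; the gripper's body (75 mm by 178 mm) begins 61 mm behind the grasp point.
Start: joints at [-1.273, 0.423, 1.63, -0, 1.089, -0.019], TCP at [194.722, -593.875, 222.675] pointing down, gripper open.
Joint ranges: [-3, 3], [-0.9, 2.11], [0.09, 2.58], [-1.31, 4.45], [0.11, 2.69], [-2.54, 2.54]. Speed limits (rad/s): [2.39, 2.39, 3.01, 3.14, 3.14, 3.14].

## Interface

Orientations are given as a rotation vector (axis times angle).
In Python, from workcell import ctrl gives the robot as it stands. The module is installed in compiled form; this text tells all that it offers.
- The arm moves only by the shell command python3 -m inch 'ROWS'. ROWS is JSON, a list of rows, each a list of 7 numbers: the shift along the tool's x, y, z scaled (see below), then the turn, a rotation vector about the tool's x, y, z scaled (see below), then the closure, from -1 (fully open) to 1 (shut). In form: [[tx, ty, tz, wx, wy, wz, hand], ...]. A call has 1 to 10 rows; each row is the pose to reach, as a shift and turn from the pose commanded when the call began, along the tool's axes at that moment; what a row does not reach only later rows make up. The controller multiplies each number of a shift by 0.15 m and each number of a turn by pi/4 rad. A row lasts 1/8 s, in which the tool goes at most 62.5 mm and 10.7 degrees, less where a joint would pass 70% of its speed; a pose out of reach is approached as far as the arm can. A call with a number of a shift or a turn outside -1 to 1 is refused whole. A call with a gripper value outside its range is refused whole. The fingers move at their own pace and stop on an object; the grip force is fixed at half the most. Time passes only in rows, so rows that repeat a pose let the fingers close. It gives the time, the measured TCP pose, the force, the opening and the grip force at its end, in the units of the state.
- ctrl.get_obs(): the state, without advancing time (a new reading comes with each control period).
- ctrl.get_image(name): name is "scene" or "side" or "wrist"; returns the picture (384x512x3 uint8, red, green, blue); there is no depth.
- ctrl.camera_params(name): a dict with "vfov" (degrees; the focal length in pixels is half the picture's height over the tangent of half this angle, whatever the lens; pixels are square), "cx", "cy" (the principal point, pixels), "eye" and "attitude" of the camera in the world; the wrist camera has in their place "tool_from_camera" (4x4, takes a point from camera to tool coordinates, whose origin is the TCP and whose axes are the flange's). Camera axes: x right, y up, looking along -z (the intrinsics and any distortion apply to the point x, -y, -z); pixel columns grow to the right and rows downward; lengths in mm; the calibration is good to about 2 mm. A picture is of the moment at which its call begins: read the wrist's pose just before it. camera_params takes no time and is no camera call.
- ctrl.close_job(): hands the job in; it is judged then, once.
The state is a dict: "t": time; "qpos": joint angles; "qvel": joint speeds; "joint_torque": joint torques, N m; "ee_pos": TCP position; "orientation": TCP orientation; "ft_force": force on the tool from outside, world axes, zero at the start; "moment": the same for the moment, N m; "width": finger opening in mm; "grasp_force": force on a finger pad.
Only numpy, scipy, OpenCV 4.12 (cv2) and the standard library are available. Lean on these libraries where they do the work, as an engineer would, in place of code of your own. Each camera call takes 0.05 s, during which the arm holds its last target. There are 200 camera calls.

## Working session

There is one attempt and no reset: what is moved stays moved. The work goes in short steps, Python scripts to look and compute and a shell command to move; the robot and the scene stay as the last step left them, time stands still between calls to the robot, and variables do not carry over. Pictures are saved under pics/ and viewed, at most 14 in all, crops included, and the job is handed in when it is done.

```bash
mkdir -p pics; ls
python3 - <<'E'
from workcell import ctrl
import cv2,numpy as np
for n in ("scene","side","wrist"):
    p=ctrl.camera_params(n); print(n,p)
    im=ctrl.get_image(n); np.save(f"pics/{n}0.npy",im); cv2.imwrite(f"pics/{n}0.png",im[:,:,::-1])
o=ctrl.get_obs(); print(o)
a=cv2.hconcat([cv2.imread("pics/scene0.png"),cv2.imread("pics/side0.png")])
E
```

```text
pics
scene {'vfov': 51.31430151043984, 'cx': 254.6151687951936, 'cy': 188.08844305136495, 'eye': array([152.64401415, 516.96007769, 781.88614059]), 'attitude': array([ 0.30482926, -0.91017864, -2.32492596])}
side {'vfov': 42.89891860769402, 'cx': 262.08560307130256, 'cy': 192.65752493682254, 'eye': array([ -99.543089  ,  909.42046656, 1015.5120739 ]), 'attitude': array([ 0.32523618, -1.05755047, -2.31912021])}
wrist {'vfov': 67.40341108431721, 'cx': 251.35492591264466, 'cy': 191.30313372924442, 'tool_from_camera': array([[ 2.10604825e-05,  9.66157869e-01,  2.57951493e-01,
         7.02629648e+01],
       [ 9.99999885e-01,  1.03371375e-04, -4.68822826e-04,
        -1.32528865e-01],
       [-4.79621663e-04,  2.57951473e-01, -9.66157755e-01,
        -1.61755105e+02],
       [ 0.00000000e+00,  0.00000000e+00,  0.00000000e+00,
         1.00000000e+00]])}
{'t': 0.15, 'qpos': array([-1.27300673e+00,  4.23684842e-01,  1.63051455e+00,  1.27379209e-05,
        1.08859020e+00, -1.89838429e-02]), 'qvel': array([-0.00094834, -0.00414729, -0.00232469,  0.00101915,  0.00014072,
       -0.0003723 ]), 'joint_torque': array([ 9.68051208e-04, -5.44985390e+01, -2.73920006e+01,  6.43826416e-02,
        2.04130216e-02, -8.54042605e-05]), 'ee_pos': array([ 194.59810981, -593.47379319,  222.06802593]), 'orientation': array([-3.10109883e+00, -4.95312343e-01,  2.43607787e-04]), 'ft_force': array([-0.48103077, -0.67999232, -0.03203054]), 'moment': array([ 0.02873206, -0.02010658, -0.04188408]), 'grasp_force': 0.0, 'width': 87.6082548722388}
```

View pics/scene0.png

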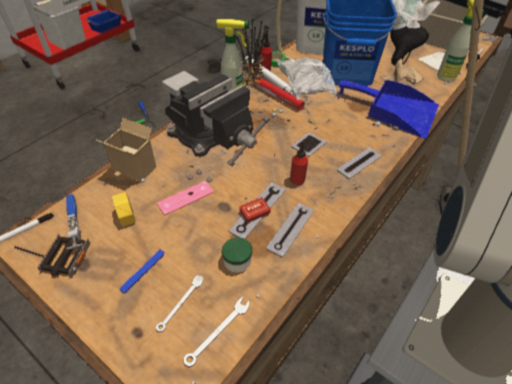

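View pics/side0.png

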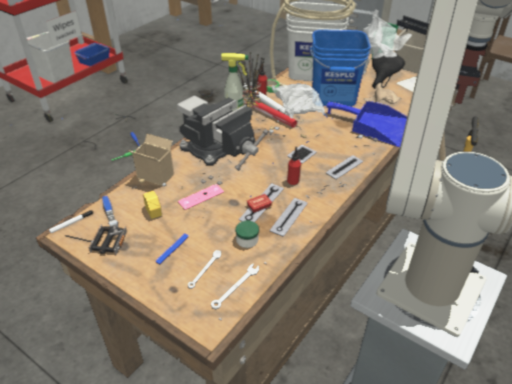

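The scene view shows the lever at (142,271), the short spanner at (180,303), the long spanner at (217,330), the pot at (237,254) and the bottle at (299,167). The tin at (255,209) lies on the long card; the short card is at (290,230), the tin card at (309,144) and the lever card at (359,163). Pink decoy: (185,197). The side view shows the same layout.

```bash
cat > h.py <<'E'
import numpy as np,cv2
from scipy.spatial.transform import Rotation as R
from workcell import ctrl
def cam(n,obs=None):
    p=ctrl.camera_params(n); f=192/np.tan(np.radians(p['vfov']/2))
    if n=='wrist':
        T=p['tool_from_camera']; Rt=R.from_rotvec(obs['orientation']).as_matrix()
        Rm=Rt@T[:3,:3]; e=obs['ee_pos']+Rt@T[:3,3]
    else: Rm=R.from_rotvec(p['attitude']).as_matrix(); e=p['eye']
    return f,p['cx'],p['cy'],Rm,e
def rays(c,uv):
    f,cx,cy,Rm,e=c; uv=np.atleast_2d(np.asarray(uv,float))
    return np.c_[(uv[:,0]-cx)/f,-(uv[:,1]-cy)/f,-np.ones(len(uv))]@Rm.T
def plane(c,uv,z):
    d=rays(c,uv); return c[4][:2]+d[:,:2]*((z-c[4][2])/d[:,2])[:,None]
def proj(c,P):
    f,cx,cy,Rm,e=c; q=(np.atleast_2d(P)-e)@Rm
    return np.c_[cx-f*q[:,0]/q[:,2],cy+f*q[:,1]/q[:,2]]
def tri(c1,u1,c2,u2):
    A=np.zeros((3,3));b=np.zeros(3);L=[]
    for c,u in((c1,u1),(c2,u2)):
        d=rays(c,u)[0];d/=np.linalg.norm(d);M=np.eye(3)-np.outer(d,d);A+=M;b+=M@c[4];L.append((M,c[4]))
    x=np.linalg.solve(A,b); return x,sum(np.linalg.norm(M@(x-e)) for M,e in L)
def mask(im,kind):
    h=cv2.cvtColor(im,cv2.COLOR_RGB2HSV).astype(int);H,S,V=h[...,0],h[...,1],h[...,2]
    m={'grey':(S<60)&(V>110),'blue':(H>100)&(H<130)&(S>120),'red':((H<6)|(H>172))&(S>150)&(V>90),
       'green':(H>50)&(H<90)&(S>80)}[kind]
    return m.astype(np.uint8)
def blob(im,kind,uv,close=3):
    m=mask(im,kind)
    if close: m=cv2.morphologyEx(m,cv2.MORPH_CLOSE,np.ones((close,close),np.uint8))
    cs,_=cv2.findContours(m,cv2.RETR_EXTERNAL,cv2.CHAIN_APPROX_NONE)
    cs=[c for c in cs if cv2.contourArea(c)>25]
    return max(cs,key=lambda c:cv2.pointPolygonTest(c,tuple(map(float,uv)),True)).reshape(-1,2)
def rect(c,ct,z):
    """world min rect: centre, (short,long), long-axis angle"""
    P=plane(c,ct,z).astype(np.float32); q=cv2.boxPoints(cv2.minAreaRect(P))
    a,b=q[1]-q[0],q[2]-q[1]
    if np.linalg.norm(a)>np.linalg.norm(b): a,b=b,a
    return q.mean(0),np.linalg.norm(a),np.linalg.norm(b),np.arctan2(b[1],b[0])%np.pi
E
cat > m1.py <<'E'
from h import *
I={n:np.load(f"pics/{n}0.npy") for n in("scene","side")}
things={'lever':('blue',(142,271),(172,249),9),'short':('grey',(180,303),(205,268),5),'long':('grey',(217,330),(237,285),5),
'tin':('red',(255,209),(259,203),17),'cardLong':('grey',(240,227),(253,216),4),'cardShort':('grey',(283,240),(284,225),4),
'cardTin':('grey',(300,142),(308,152),4),'cardLev':('grey',(345,172),(335,175),4),'bottle':('red',(299,170),(293,175),0),'pot':('green',(237,248),(246,229),48)}
C={n:cam(n) for n in I}
for k,(kind,a,b,z) in things.items():
    out=[];cen=[]
    for n,s in(("scene",a),("side",b)):
        ct=blob(I[n],kind,s); q=rect(C[n],ct,z); out.append(q)
        (u,v),_,_=cv2.minAreaRect(ct); cen.append((u,v))
    x,e=tri(C['scene'],cen[0],C['side'],cen[1])
    print(k,'tri',x.round(0),round(e,1),*[f"| {q[0].round(0)} {q[1]:.0f}x{q[2]:.0f} {np.degrees(q[3]):.0f}deg" for q in out])
E
python3 m1.py
```

```text
lever tri [630. 305.   4.] 0.6 | [628. 304.] 16x121 93deg | [626. 306.] 14x120 95deg
short tri [510. 307.   5.] 0.5 | [510. 303.] 22x144 97deg | [509. 304.] 25x146 97deg
long tri [408. 305.   5.] 1.2 | [408. 300.] 29x173 88deg | [407. 301.] 32x175 88deg
tin tri [582. -40. -68.] 3.2 | [541.  15.] 48x68 67deg | [527.  33.] 31x61 37deg
cardLong tri [545.  47. -18.] 1.5 | [535.  61.] 47x80 97deg | [533.  68.] 53x90 97deg
cardShort tri [445.  -2.  -5.] 1.1 | [442.   1.] 46x164 97deg | [441.   3.] 50x168 97deg
cardTin tri [ 554. -254.   40.] 10.9 | [ 578. -287.] 65x86 86deg | [ 576. -288.] 70x85 84deg
cardLev tri [ 449. -382.  -67.] 6.1 | [ 423. -311.] 47x144 79deg | [ 415. -287.] 77x188 79deg
bottle tri [ 528. -159.   25.] 0.6 | [ 542. -183.] 41x115 119deg | [ 545. -188.] 37x119 121deg
pot tri [486. 149.  39.] 1.1 | [483. 153.] 59x65 129deg | [480. 156.] 56x66 126deg
```

View pics/wrist0.png

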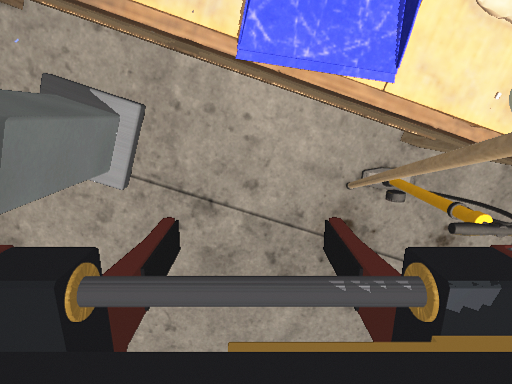

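The wrist view shows only floor and the dustpan. The measured sizes match the text, so I'll start moving: over to the tin, turning the tool on the way.

```bash
cat > go.py <<'E'
"""go.py x y z yawdeg : shift/turn still to go, in tool axes and row units"""
import sys; from h import *
x,y,z,a=map(float,sys.argv[1:5]); o=ctrl.get_obs(); M=R.from_rotvec(o['orientation']).as_matrix()
d=M.T@(np.array([x,y,z])-o['ee_pos']); yaw=np.arctan2(M[1,0],M[0,0])
da=(np.radians(a)-yaw+np.pi/2)%np.pi-np.pi/2
print('t',round(o['t'],1),'ee',o['ee_pos'].round(1),'yaw',np.degrees(yaw).round(1),'tilt',np.degrees(np.arccos(-M[2,2])).round(2),'q6',o['qpos'][5].round(2),'w',o['width'].round(1),'shift units',(d/150).round(3),'wz',(-da/(np.pi/4)).round(3))
E
python3 -m inch '[[0.5,-0.4,0,0,0,-0.24,-1],[1,-0.9,0,0,0,-0.48,-1],[1,-0.9,0,0,0,-0.72,-1],[1,-0.9,0,0,0,-0.95,-1],[1,-0.9,0,0,0,-1,-1]]'; python3 go.py 541 15 180 67
```

```text
t: 0.78
ee_pos: [295.8, -417.3, 222.7]
orientation: [-2.672, -1.652, -0.0]
ft_force: [-0.7, -1.0, -0.8]
width: 87.6
grasp_force: 0.0Traceback (most recent call last):
  File "go.py", line 6, in <module>
    print('t',round(o['t'],1),'ee',o['ee_pos'].round(1),'yaw',np.degrees(yaw).round(1),'tilt',np.degrees(np.arccos(-M[2,2])).round(2),'q6',o['qpos'][5].round(2),'w',o['width'].round(1),'shift units',(d/150).round(3),'wz',(-da/(np.pi/4)).round(3))
                                                                                                                                                                     ^^^^^^^^^^^^^^^^
AttributeError: 'float' object has no attribute 'round'
```

```bash
sed -i "s/o\['width'\].round(1)/round(o['width'],1)/" go.py
python3 -m inch '[[0.4,0.03,0,0,0,-0.08,-1],[0.8,0.05,0,0,0,-0.08,-1],[1,0.06,0,0,0,-0.08,-1]]' >/dev/null
python3 -m inch '[[0.4,0,0,0,0,0,-1],[0.8,0.03,0,0,0,0,-1],[1,0.06,0,0,0,0,-1],[1,0.06,0,0,0,0,-1],[1,0.06,0,0,0,0,-1]]' >/dev/null
python3 go.py 541 15 180 67
python3 - <<'E'
from h import *
o=ctrl.get_obs(); im=ctrl.get_image('wrist'); np.save('pics/w1.npy',im); cv2.imwrite('pics/w1.png',im[:,:,::-1])
c=cam('wrist',o); print(proj(c,[541,15,21]).round(), proj(c,[442,1,4]).round(), plane(c,(256,192),0))
E
```

```text
t 1.8 ee [ 438.  -155.2  222.5] yaw 66.8 tilt 0.03 q6 0.04 w 87.6 shift units [1.314 0.183 0.283] wz -0.005
[[276.  -4.]] [[203.  50.]] [[ 430.6697501  -188.50600359]]
```

View pics/w1.png

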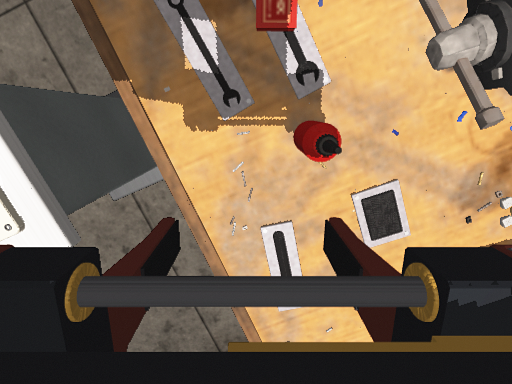

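The view shows the bottle at (318,140), the tin card at (381,212), the lever card at (283,265) and the tin at the top edge (276,10); the projections agree. I'll move a bit further and measure the tin with its card.

```bash
python3 -m inch '[[0.4,0.1,0,0,0,0,-1],[0.7,0.15,0,0,0,0,-1],[0.7,0.15,0,0,0,0,-1],[0.7,0.15,0,0,0,0,-1]]' >/dev/null
python3 go.py 541 15 180 67
python3 - <<'E'
from h import *
C1=cam('scene'); 
o=ctrl.get_obs(); im=ctrl.get_image('wrist'); np.save('pics/w2.npy',im); cv2.imwrite('pics/w2.png',im[:,:,::-1])
c=cam('wrist',o); s=proj(c,[541,15,21])[0]
ct=blob(im,'red',s); print('tin',rect(c,ct,21)); cs=blob(np.load('pics/scene0.npy'),'red',(255,209))
print('tin tri',tri(c,cv2.minAreaRect(ct)[0],C1,cv2.minAreaRect(cs)[0]))
b=blob(im,'red',proj(c,[528,-159,120])[0]);print('bottle px',b.mean(0))
# tin card in shot taken before
p=np.load('pics/w1.npy'); o1=dict(o); 
cv2.imwrite('pics/w2.png',im[:,:,::-1])
E
```

```text
t 2.3 ee [499.8 -68.3 222.4] yaw 66.7 tilt 0.06 q6 0.25 w 87.7 shift units [0.619 0.033 0.282] wz -0.007
tin (array([541.6439  ,  15.583042], dtype=float32), np.float32(45.326122), np.float32(65.07879), np.float32(1.1543669))
tin tri (array([541.63300097,  16.01304568,  16.61447437]), np.float64(1.485076294044596))
bottle px [293.80519481 224.49350649]
```

View pics/w2.png

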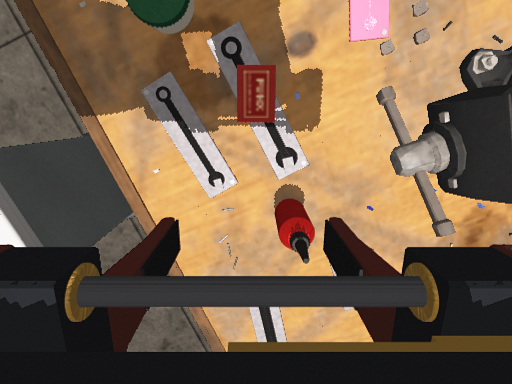

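The tin is at (256,94). The long card's corners are about (207,42), (240,22), (309,163), (276,179), and the short card's are (141,91), (172,71), (238,183), (210,198). I'll compute both cards from these and go down onto the tin.

```bash
python3 - <<'E'
from h import *
o=ctrl.get_obs(); c=cam('wrist',o)
print('long card',rect(c,[(207,42),(240,22),(309,163),(276,179)],4)); print('short card',rect(c,[(141,91),(172,71),(238,183),(210,198)],4))
# other heights check: triangulate long-card near end with scene view
E
python3 -m inch '[[0.4,0.03,0.1,0,0,0.015,-1],[0.624,0.033,0.4,0,0,0.015,-1],[0.624,0.033,0.8,0,0,0.015,-1],[0.624,0.033,0.8,0,0,0.015,-1],[0.624,0.033,0.8,0,0,0.015,-1]]'; python3 go.py 541.6 15.6 7 66.1
```

```text
long card (array([540.7578   ,   1.0522919], dtype=float32), np.float32(48.6274), np.float32(190.67459), np.float32(1.6563994))
short card (array([444.3787   ,  -1.2978973], dtype=float32), np.float32(46.654373), np.float32(162.25368), np.float32(1.6861521))
t: 3.0
ee_pos: [542.7, 15.7, 104.2]
orientation: [2.634, 1.71, 0.002]
ft_force: [0.0, -0.2, 0.5]
width: 88.0
grasp_force: 0.0
t 3.0 ee [542.7  15.7 104.2] yaw 66.0 tilt 0.07 q6 0.43 w 88.0 shift units [-0.004 -0.007  0.648] wz -0.003
```

```bash
python3 -m inch '[[-0.004,-0.006,0.35,0,0,0,-1],[-0.004,-0.006,0.55,0,0,0,-1],[-0.004,-0.006,0.645,0,0,0,-1],[-0.004,-0.006,0.645,0,0,0,-1],[-0.004,-0.006,0.645,0,0,0,0.6],[-0.004,-0.006,0.645,0,0,0,1],[-0.004,-0.006,0.645,0,0,0,1],[-0.004,-0.006,0.645,0,0,0,1],[-0.004,-0.006,0.645,0,0,0,1]]'
python3 -m inch '[[0,0,-0.2,0,0,0,1],[0,0,-0.5,0,0,0,1],[0,0,-1,0,0,0,1],[0,0,-1,0,0,0,1]]'; python3 go.py 577 -287 180 86
```

```text
t: 4.12
ee_pos: [541.1, 16.7, 6.1]
orientation: [2.633, 1.713, 0.0]
ft_force: [-0.2, 0.5, 2.8]
width: 45.0
grasp_force: 30.0
t: 4.62
ee_pos: [543.3, 16.7, 159.7]
orientation: [2.631, 1.711, 0.009]
ft_force: [1.0, 0.3, -1.4]
width: 44.9
grasp_force: 30.0
t 4.6 ee [543.3  16.7 159.7] yaw 66.1 tilt 0.38 q6 0.43 w 44.9 shift units [-1.759  1.027 -0.134] wz -0.443
```

```bash
python3 -m inch '[[0,0,-0.17,0,0,-0.2,1],[-0.3,0.2,-0.17,0,0,-0.443,1],[-0.6,0.4,-0.17,0,0,-0.443,1],[-0.9,0.52,-0.17,0,0,-0.443,1],[-0.9,0.52,-0.17,0,0,-0.443,1],[-0.9,0.52,-0.17,0,0,-0.443,1]]'; python3 go.py 577 -287 180 86
```

```text
t: 5.38
ee_pos: [556.7, -138.0, 180.3]
orientation: [-2.297, -2.141, 0.001]
ft_force: [0.2, 0.6, -0.7]
width: 45.4
grasp_force: 30.0
t 5.4 ee [ 556.7 -138.   180.3] yaw 86.0 tilt 0.12 q6 -0.19 w 45.4 shift units [-0.982  0.205  0.001] wz -0.001
```

```bash
python3 -m inch '[[-0.4,0.1,0,0,0,0,1],[-0.8,0.2,0,0,0,0,1],[-0.98,0.205,0,0,0,0,1],[-0.98,0.205,0,0,0,0,1],[-0.98,0.205,0,0,0,0,1]]'
python3 - <<'E'
from h import *
a=np.radians(66.8); M=np.array([[np.cos(a),np.sin(a),0],[np.sin(a),-np.cos(a),0],[0,0,-1]])
o={'orientation':R.from_matrix(M).as_rotvec(),'ee_pos':np.array([438,-155.2,222.5])}
c=cam('wrist',o); im=np.load('pics/w1.npy'); ct=blob(im,'grey',(360,200),3); print(rect(c,ct,4))
s=np.load('pics/scene0.npy'); cs=blob(s,'grey',(300,142)); print(rect(cam('scene'),cs,4))
print(tri(c,ct[ct[:,0].argmax()],cam('scene'),cs[cs[:,0].argmin()]), ct[ct[:,0].argmax()])
E
python3 go.py 577 -287 12 86
```

```text
t: 6.0
ee_pos: [577.9, -285.3, 180.9]
orientation: [-2.295, -2.143, 0.0]
ft_force: [-0.4, -0.0, -1.7]
width: 44.9
grasp_force: 30.0
(array([ 577.49786, -286.8532 ], dtype=float32), np.float32(68.4286), np.float32(86.00761), np.float32(1.5015858))
(array([ 577.84705, -286.94485], dtype=float32), np.float32(64.996544), np.float32(85.73049), np.float32(1.5035427))
(array([ 687.4766119 , -420.25109158, -155.40652675]), np.float64(44.37723765631961)) [410 234]
t 6.0 ee [ 577.9 -285.3  180.9] yaw 86.1 tilt 0.08 q6 -0.41 w 44.9 shift units [-0.013 -0.004  1.126] wz 0.002
```

```bash
python3 -m inch '[[-0.01,0,0.4,0,0,0,1],[-0.01,0,0.8,0,0,0,1],[-0.01,0,0.95,0,0,0,1],[-0.01,0,0.95,0,0,0,1]]'
python3 -m inch '[[0,0,0.15,0,0,0,1],[0,0,0.205,0,0,0,1],[0,0,0.205,0,0,0,1],[0,0,0.205,0,0,0,0.2],[0,0,0.205,0,0,0,-1],[0,0,0.205,0,0,0,-1],[0,0,0.205,0,0,0,-1]]'
python3 -m inch '[[0,0,-0.2,0,0,0,-1],[0,0,-0.6,0,0,0,-1],[0,0,-1,0,0,0,-1],[0,0,-1,0,0,0,-1]]'
python3 go.py 408 300 180 88
```

```text
t: 6.5
ee_pos: [577.5, -287.3, 38.0]
orientation: [-2.294, -2.142, 0.001]
ft_force: [0.0, 0.3, -0.0]
width: 45.1
grasp_force: 30.0
t: 7.38
ee_pos: [578.1, -288.8, 8.5]
orientation: [2.297, 2.142, 0.0]
ft_force: [-0.4, -0.8, -0.1]
width: 71.9
grasp_force: 0.0
t: 7.88
ee_pos: [581.0, -290.3, 163.9]
orientation: [2.29, 2.136, 0.005]
ft_force: [0.4, -0.2, -1.0]
width: 87.4
grasp_force: 0.0
t 7.9 ee [ 581.  -290.3  163.9] yaw 86.0 tilt 0.58 q6 -0.41 w 87.4 shift units [ 3.845 -1.423 -0.136] wz -0.044
```

```bash
python3 -m inch '[[0.2,-0.07,-0.14,0,0,-0.04,-1],[0.5,-0.2,-0.14,0,0,-0.04,-1],[0.9,-0.33,-0.14,0,0,-0.04,-1],[1,-0.36,-0.14,0,0,-0.04,-1]]'>/dev/null
python3 -m inch '[[0.4,-0.1,-0.1,0,0,0,-1],[0.4,-0.1,-0.1,0,0,0,-1],[0.4,-0.1,-0.1,0,0,0,-1]]'>/dev/null
python3 go.py 408 300 185 88
python3 - <<'E'
from h import *
o=ctrl.get_obs(); im=ctrl.get_image('wrist'); np.save('pics/w3.npy',im); cv2.imwrite('pics/w3.png',im[:,:,::-1])
c=cam('wrist',o); print(proj(c,[[541,2,4],[444,0,4]]).round())
E
```

```text
t 8.8 ee [522.2 -75.2 193.9] yaw 87.9 tilt 0.03 q6 -0.13 w 87.5 shift units [ 2.471 -0.854  0.058] wz -0.003
[[265. 108.]
 [183. 113.]]
```

View pics/w3.png

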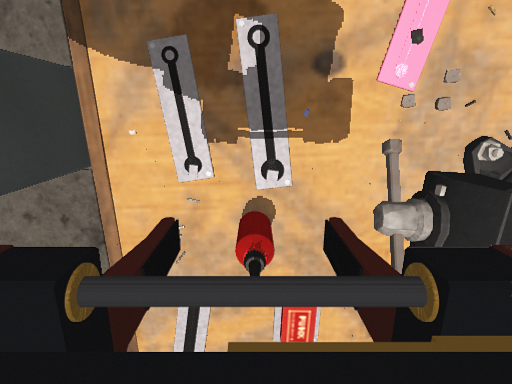

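Both spanner cards are bare now. The long card's corners are (237,19), (275,13), (292,186), (256,190) and the short card's (148,42), (187,35), (214,176), (179,183). The tin shows below, lying on its card.

```bash
python3 - <<'E'
from h import *
o=ctrl.get_obs(); c=cam('wrist',o); im=np.load('pics/w3.npy')
for n,q in(('long',[(237,19),(275,13),(292,186),(256,190)]),('short',[(148,42),(187,35),(214,176),(179,183)])):
    r=rect(c,q,4); print(n,r[0],r[1:3],np.degrees(r[3]))
    m=np.zeros(im.shape[:2],np.uint8); cv2.fillPoly(m,[np.array(q)],1); m=cv2.erode(m,np.ones((7,7)))
    m&=(im.max(2)<55).astype(np.uint8); p=np.argwhere(m)[:,::-1]; r=rect(c,p,4); print(' sil',r[0],r[1:3],np.degrees(r[3]))
E
python3 -m inch '[[0.4,-0.14,0,0,0,0,-1],[0.8,-0.3,0.02,0,0,0,-1],[1,-0.36,0.04,0,0,0,-1],[1,-0.36,0.04,0,0,0,-1]]'>/dev/null
python3 -m inch '[[0.4,-0.14,0,0,0,0,-1],[0.7,-0.25,0,0,0,0,-1],[0.8,-0.28,0,0,0,0,-1],[0.8,-0.28,0,0,0,0,-1],[0.8,-0.28,0,0,0,0,-1]]'>/dev/null
python3 go.py 408 300 185 88
python3 - <<'E'
from h import *
o=ctrl.get_obs(); im=ctrl.get_image('wrist'); np.save('pics/w4.npy',im); cv2.imwrite('pics/w4.png',im[:,:,::-1])
c=cam('wrist',o); S=cam('scene'); s0=np.load('pics/scene0.npy')
for n,k,P,sc in(('long','grey',[408,300,5],(217,330)),('short','grey',[510,304,5],(180,303)),('lever','blue',[628,304,9],(142,271))):
    u=proj(c,P)[0]; ct=blob(im,k,u,5); r=rect(c,ct,P[2]); cs=blob(s0,k,sc)
    print(n,u.round(),r[0].round(1),r[1],r[2],np.degrees(r[3]).round(1),tri(c,cv2.minAreaRect(ct)[0],S,cv2.minAreaRect(cs)[0])[0].round(1))
E
```

```text
long [5.4089667e+02 4.6491241e-01] (np.float32(45.563137), np.float32(194.92159)) 95.30908
 sil [542.27423    2.485695] (np.float32(26.505238), np.float32(173.3121)) 93.9042
short [444.05606    -1.6604385] (np.float32(45.049126), np.float32(162.81953)) 96.54399
 sil [442.86484    0.889061] (np.float32(19.801952), np.float32(142.88995)) 96.31433
t 9.9 ee [436.9 197.3 188. ] yaw 87.7 tilt 0.03 q6 0.44 w 87.8 shift units [ 0.677 -0.219  0.02 ] wz -0.006
long [222.  86.] [408.8 297.9] 27.277933 174.24707 87.8 [409.5 304.1   2.6]
short [313.  78.] [510.5 303.2] 21.85523 144.17769 97.2 [510.2 307.1   4.4]
lever [420.  73.] [629.1 301.1] 18.182123 120.82696 93.0 [631.6 304.7   3.4]
```

View pics/w4.png

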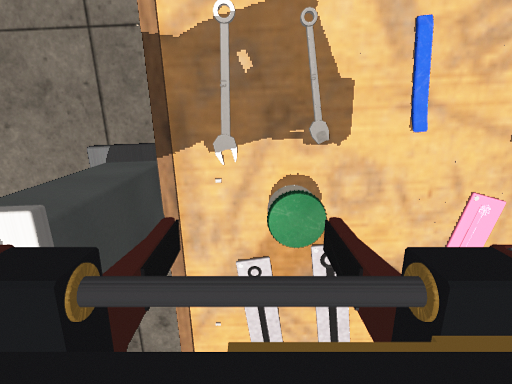

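Spanners lie at (222,82) and (315,76), the lever at (422,73) and the pot at (297,212), all clear to grasp. Next is the long spanner at (409,299.5), 87.8°.

```bash
python3 -m inch '[[0.4,-0.14,0.05,0,0,0,-1],[0.672,-0.212,0.4,0,0,0,-1],[0.672,-0.212,0.8,0,0,0,-1],[0.672,-0.212,0.98,0,0,0,-1],[0.672,-0.212,0.98,0,0,0,-1],[0.672,-0.212,0.98,0,0,0,-1]]'>/dev/null
python3 go.py 409 299.5 2.5 87.8
```

```text
t 10.7 ee [409.3 300.5  42.2] yaw 87.7 tilt 0.08 q6 0.65 w 87.6 shift units [-0.007 -0.002  0.264] wz -0.001
```

```bash
python3 -m inch '[[-0.004,-0.002,0.15,0,0,0,-0.5],[-0.004,-0.002,0.264,0,0,0,0],[-0.004,-0.002,0.264,0,0,0,0],[-0.004,-0.002,0.264,0,0,0,1],[-0.004,-0.002,0.264,0,0,0,1],[-0.004,-0.002,0.264,0,0,0,1],[-0.004,-0.002,0.264,0,0,0,1],[-0.004,-0.002,0.264,0,0,0,1]]'
python3 -m inch '[[0,0,-0.1,0,0,0,1],[0,0,-0.4,0,0,0,1],[0,0,-0.8,0,0,0,1],[0,0,-0.8,0,0,0,1]]'
python3 go.py 541.5 1.5 120 94.6
```

```text
t: 11.72
ee_pos: [408.1, 300.2, 1.7]
orientation: [2.263, 2.179, 0.001]
ft_force: [0.4, -0.1, -0.0]
width: 11.2
grasp_force: 0.3
t: 12.22
ee_pos: [410.5, 301.9, 126.5]
orientation: [2.262, 2.178, 0.014]
ft_force: [0.5, 0.1, -1.7]
width: 10.2
grasp_force: 30.0
t 12.2 ee [410.5 301.9 126.5] yaw 87.8 tilt 0.53 q6 0.65 w 10.2 shift units [-1.968  0.949  0.039] wz -0.151
```

```bash
python3 -m inch '[[-0.3,0.2,0,0,0,-0.08,1],[-0.6,0.4,0,0,0,-0.15,1],[-0.98,0.48,0,0,0,-0.151,1],[-0.98,0.48,0,0,0,-0.151,1]]'
python3 -m inch '[[-0.3,0.12,0,0,0,0,1],[-0.6,0.25,0,0,0,0,1],[-0.75,0.3,0,0,0,0,1],[-0.75,0.3,0,0,0,0,1]]'
python3 go.py 541.5 1.5 6.5 94.6
python3 - <<'E'
from h import *
im=ctrl.get_image('wrist'); cv2.imwrite('pics/w5.png',im[:,:,::-1])
E
```

```text
t: 12.72
ee_pos: [473.8, 147.1, 120.9]
orientation: [-2.135, -2.303, 0.003]
ft_force: [-0.1, -0.2, -0.3]
width: 10.3
grasp_force: 30.0
t: 13.22
ee_pos: [528.2, 41.6, 121.1]
orientation: [-2.132, -2.307, 0.001]
ft_force: [-0.4, -0.0, -0.9]
width: 10.5
grasp_force: 30.0
t 13.2 ee [528.2  41.6 121.1] yaw 94.5 tilt 0.04 q6 -0.02 w 10.5 shift units [-0.273  0.068  0.764] wz -0.002
```

View pics/w5.png

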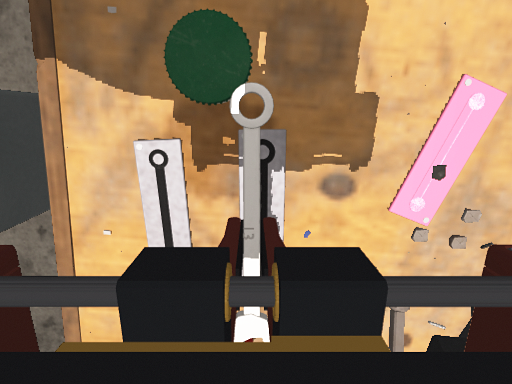

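The spanner is held straight, with its ring at (251,104), next to its card's ring print at (262,152). I'll lower it and release.

```bash
python3 -m inch '[[-0.2,0.068,0.1,0,0,0,1],[-0.272,0.068,0.4,0,0,0,1],[-0.272,0.068,0.66,0,0,0,1],[-0.272,0.068,0.72,0,0,0,1],[-0.272,0.068,0.76,0,0,0,1],[-0.272,0.068,0.764,0,0,0,1],[-0.272,0.068,0.764,0,0,0,1]]'
python3 go.py 541.5 1.5 6.2 94.6
```

```text
t: 14.15
ee_pos: [542.4, 2.3, 8.1]
orientation: [2.129, 2.308, 0.002]
ft_force: [0.6, 0.4, -0.4]
width: 10.3
grasp_force: 30.0
t 14.2 ee [542.4   2.3   8.1] yaw 94.6 tilt 0.11 q6 -0.1 w 10.3 shift units [-0.005 -0.006  0.013] wz 0.0
```

```bash
python3 -m inch '[[-0.005,-0.006,0.014,0,0,0,1],[-0.005,-0.006,0.014,0,0,0,0.5],[-0.005,-0.006,0.014,0,0,0,0],[-0.005,-0.006,0.014,0,0,0,0],[-0.005,-0.006,0.014,0,0,0,0]]'
python3 -m inch '[[0,0,-0.2,0,0,0,0],[0,0,-0.5,0,0,0,-1],[0,0,-0.8,0,0,0,-1],[0,0,-0.8,0,0,0,-1]]'
python3 go.py 510.5 303.7 120 97.2
```

```text
t: 14.78
ee_pos: [540.7, 1.2, 4.8]
orientation: [-2.13, -2.309, 0.0]
ft_force: [-0.7, 0.1, 0.3]
width: 42.9
grasp_force: 0.0
t: 15.28
ee_pos: [543.2, 1.2, 128.2]
orientation: [2.127, 2.305, 0.007]
ft_force: [0.8, 0.4, -0.3]
width: 70.4
grasp_force: 0.0
t 15.3 ee [543.2   1.2 128.2] yaw 94.6 tilt 0.39 q6 -0.1 w 70.4 shift units [ 2.028 -0.055  0.053] wz -0.058
```

```bash
python3 -m inch '[[0.4,0,0,0,0,-0.058,-1],[0.8,-0.02,0,0,0,-0.058,-1],[1,-0.03,0,0,0,-0.058,-1]]'>/dev/null
python3 -m inch '[[0.4,0,0,0,0,0,-1],[0.8,-0.02,0.1,0,0,0,-1],[1,-0.03,0.4,0,0,0,-1],[1,-0.03,0.6,0,0,0,-1],[1,-0.03,0.6,0,0,0,-1]]'>/dev/null
python3 go.py 510.5 303.5 2.5 97.2
```

```text
t 16.3 ee [498.2 297.6  31.6] yaw 97.3 tilt 0.39 q6 0.39 w 87.8 shift units [0.029 0.088 0.193] wz 0.002
```

```bash
python3 -m inch '[[0.02,0.088,0,0,0,0,-0.5],[0.02,0.088,0,0,0,0,0],[0.02,0.088,0.1,0,0,0,0]]'
python3 go.py 510.5 303.5 2.5 97.2
```

```text
t: 16.65
ee_pos: [515.5, 303.7, 21.4]
orientation: [2.077, 2.355, 0.006]
ft_force: [-0.3, -0.4, 0.3]
width: 60.8
grasp_force: 0.0
t 16.6 ee [515.5 303.7  21.4] yaw 97.2 tilt 0.25 q6 0.39 w 60.8 shift units [ 0.002 -0.033  0.126] wz -0.001
```

```bash
python3 -m inch '[[0,-0.02,0,0,0,0,0],[0,-0.02,0,0,0,0,0]]'
python3 go.py 510.5 303.5 2.5 97.2
```

```text
t: 16.9
ee_pos: [510.0, 302.5, 19.7]
orientation: [-2.077, -2.357, 0.001]
ft_force: [-0.1, -0.3, 0.3]
width: 44.9
grasp_force: 0.0
t 16.9 ee [510.  302.5  19.7] yaw 97.2 tilt 0.06 q6 0.39 w 44.9 shift units [0.006 0.004 0.114] wz 0.0
```

```bash
python3 -m inch '[[0.006,0.004,0.112,0,0,0,0],[0.006,0.004,0.112,0,0,0,0],[0.006,0.004,0.112,0,0,0,1],[0.006,0.004,0.112,0,0,0,1],[0.006,0.004,0.112,0,0,0,1],[0.006,0.004,0.112,0,0,0,1],[0.006,0.004,0.112,0,0,0,1]]'
python3 -m inch '[[0,0,-0.1,0,0,0,1],[0,0,-0.4,0,0,0,1],[0,0,-0.8,0,0,0,1],[0,0,-0.8,0,0,0,1],[0,0,-0.8,0,0,0,1]]'
python3 go.py 443.5 -0.3 120 96.4
```

```text
t: 17.77
ee_pos: [511.3, 303.9, 3.3]
orientation: [2.077, 2.357, 0.001]
ft_force: [-0.5, 0.8, 1.3]
width: 7.5
grasp_force: 30.0
t: 18.4
ee_pos: [510.8, 303.7, 123.5]
orientation: [2.077, 2.357, 0.0]
ft_force: [-0.1, 0.3, -1.5]
width: 7.5
grasp_force: 30.0
t 18.4 ee [510.8 303.7 123.5] yaw 97.2 tilt 0.02 q6 0.39 w 7.5 shift units [-1.954 -0.7    0.023] wz 0.018
```

```bash
python3 -m inch '[[-0.3,-0.1,0,0,0,0.018,1],[-0.6,-0.25,0,0,0,0.018,1],[-0.97,-0.35,0,0,0,0.018,1],[-0.97,-0.35,0,0,0,0.018,1]]'>/dev/null
python3 -m inch '[[-0.3,-0.1,0,0,0,0,1],[-0.6,-0.25,0,0,0,0,1],[-0.97,-0.32,0.1,0,0,0,1],[-0.97,-0.32,0.3,0,0,0,1],[-0.97,-0.32,0.5,0,0,0,1],[-0.97,-0.32,0.5,0,0,0,1],[-0.97,-0.32,0.5,0,0,0,1]]'
python3 go.py 443.5 -0.3 7 96.4
python3 - <<'E'
from h import *
im=ctrl.get_image('wrist'); cv2.imwrite('pics/w6.png',im[:,:,::-1])
E
```

```text
t: 19.77
ee_pos: [446.0, 3.5, 48.1]
orientation: [-2.093, -2.342, 0.001]
ft_force: [0.6, -0.2, -1.1]
width: 7.5
grasp_force: 30.0
t 19.8 ee [446.    3.5  48.1] yaw 96.4 tilt 0.04 q6 -0.13 w 7.5 shift units [-0.023 -0.019  0.274] wz 0.001
```

View pics/w6.png

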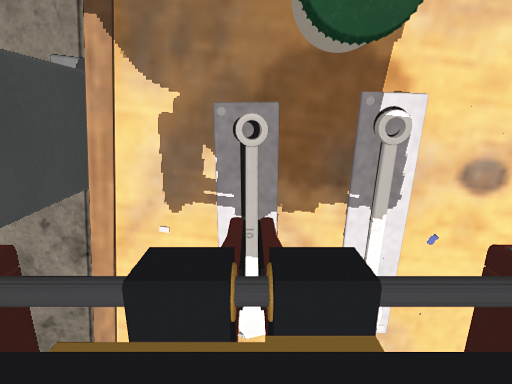

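The long spanner lies on its card with its ring at (393,126), and the held short spanner sits right above its own silhouette. Lowering it.

```bash
python3 -m inch '[[-0.023,-0.019,0.15,0,0,0,1],[-0.023,-0.019,0.24,0,0,0,1],[-0.023,-0.019,0.27,0,0,0,1],[-0.023,-0.019,0.272,0,0,0,1],[-0.023,-0.019,0.272,0,0,0,1],[-0.023,-0.019,0.272,0,0,0,0.6],[-0.023,-0.019,0.272,0,0,0,0.3],[-0.023,-0.019,0.272,0,0,0,0.2],[-0.023,-0.019,0.272,0,0,0,0.2]]'
python3 -m inch '[[0,0,-0.2,0,0,0,0.2],[0,0,-0.5,0,0,0,-1],[0,0,-0.8,0,0,0,-1],[0,0,-0.8,0,0,0,-1]]'
python3 go.py 628.5 303 120 93.2
```

```text
t: 20.95
ee_pos: [443.4, -0.8, 7.3]
orientation: [2.094, 2.342, 0.0]
ft_force: [0.2, -0.1, 0.3]
width: 35.2
grasp_force: 0.0
t: 21.45
ee_pos: [445.7, -0.8, 130.1]
orientation: [2.091, 2.338, 0.007]
ft_force: [1.1, -0.4, -0.3]
width: 61.7
grasp_force: 0.0
t 21.4 ee [445.7  -0.8 130.1] yaw 96.4 tilt 0.38 q6 -0.14 w 61.7 shift units [1.877 1.437 0.075] wz 0.071
```

```bash
python3 -m inch '[[0.3,0.25,0,0,0,0.071,-1],[0.6,0.5,0,0,0,0.071,-1],[0.94,0.72,0,0,0,0.071,-1],[0.94,0.72,0,0,0,0.071,-1]]'>/dev/null
python3 -m inch '[[0.3,0.25,0,0,0,0,-1],[0.6,0.5,0,0,0,0,-1],[0.5,0.65,0,0,0,0,-1],[0.5,0.65,0,0,0,0,-1],[0.5,0.65,0,0,0,0,-1]]'>/dev/null
python3 go.py 628.5 303 3 93.2
python3 - <<'E'
from h import *
o=ctrl.get_obs(); im=ctrl.get_image('wrist'); np.save('pics/w7.npy',im)
c=cam('wrist',o); u=proj(c,[628.5,303,9])[0]; r=rect(c,blob(im,'blue',u),9); print(u,r[0],r[1:3],np.degrees(r[3]))
E
```

```text
t 22.6 ee [626.6 230.6 126.1] yaw 93.1 tilt 0.17 q6 0.28 w 87.8 shift units [0.482 0.042 0.82 ] wz -0.001
[258.09252208 112.2790306 ] [631.591  301.3129] (np.float32(15.492796), np.float32(119.81519)) 93.232895
```

```bash
python3 -m inch '[[0.3,0.055,0,0,0,0,-1],[0.475,0.055,0.2,0,0,0,-0.5],[0.475,0.055,0.55,0,0,0,0],[0.475,0.055,0.65,0,0,0,0],[0.475,0.055,0.65,0,0,0,0],[0.475,0.055,0.65,0,0,0,0]]'
python3 go.py 630.5 302 3 93.2
```

```text
t: 23.38
ee_pos: [633.6, 303.4, 31.8]
orientation: [2.158, 2.281, 0.004]
ft_force: [0.2, 0.0, -0.0]
width: 44.7
grasp_force: 0.0
t 23.4 ee [633.6 303.4  31.8] yaw 93.2 tilt 0.16 q6 0.37 w 44.7 shift units [-0.009 -0.022  0.192] wz -0.001
```

```bash
python3 -m inch '[[-0.007,-0.015,0.12,0,0,0,0],[-0.007,-0.015,0.185,0,0,0,0],[-0.007,-0.015,0.185,0,0,0,0],[-0.007,-0.015,0.185,0,0,0,1],[-0.007,-0.015,0.185,0,0,0,1],[-0.007,-0.015,0.185,0,0,0,1],[-0.007,-0.015,0.185,0,0,0,1],[-0.007,-0.015,0.185,0,0,0,1]]'
python3 -m inch '[[0,0,-0.1,0,0,0,1],[0,0,-0.4,0,0,0,1],[0,0,-0.8,0,0,0,1],[0,0,-1,0,0,0,1],[0,0,-1,0,0,0,1]]'
python3 go.py 423 -311 180 79
```

```text
t: 24.38
ee_pos: [630.3, 302.2, 2.2]
orientation: [2.158, 2.283, 0.0]
ft_force: [0.2, -0.1, 1.0]
width: 15.4
grasp_force: 30.0
t: 25.0
ee_pos: [632.1, 303.0, 156.3]
orientation: [2.157, 2.281, 0.01]
ft_force: [0.1, -1.0, 0.3]
width: 15.4
grasp_force: 30.0
t 25.0 ee [632.1 303.  156.3] yaw 93.2 tilt 0.39 q6 0.37 w 15.4 shift units [-4.009 -1.62  -0.178] wz 0.316
```

```bash
python3 -m inch '[[0,0,-0.18,0,0,0,1],[-0.3,-0.15,-0.18,0,0,0.1,1],[-0.7,-0.3,-0.18,0,0,0.316,1],[-1,-0.4,-0.18,0,0,0.316,1],[-1,-0.4,-0.18,0,0,0.316,1]]'>/dev/null
python3 -m inch '[[-0.4,0,0,0,0,0,1],[-0.8,0,0,0,0,0,1],[-1,0,0,0,0,0,1],[-1,0,0,0,0,0,1]]'>/dev/null
python3 go.py 408 -388 183 79
```

```text
t 26.1 ee [549.8   0.9 178.3] yaw 78.9 tilt 0.07 q6 0.17 w 15.4 shift units [-2.726 -0.426 -0.031] wz -0.003
```

```bash
python3 -m inch '[[-0.4,-0.1,-0.04,0,0,0,1],[-0.8,-0.2,-0.04,0,0,0,1],[-0.92,-0.3,-0.04,0,0,0,1],[-0.92,-0.3,-0.04,0,0,0,1]]'>/dev/null
python3 -m inch '[[-0.4,0,0,0,0,0,1],[-0.8,-0.05,0,0,0,0,1],[-0.92,-0.08,0,0,0,0,1],[-0.92,-0.08,0,0,0,0,1]]'>/dev/null
python3 -m inch '[[-0.4,0,0,0,0,0,1],[-0.8,-0.05,0,0,0,0,1],[-0.9,-0.05,0,0,0,0,1],[-0.9,-0.05,0,0,0,0,1],[-0.9,-0.05,0,0,0,0,1]]'>/dev/null
python3 go.py 423 -311 7.5 79
python3 - <<'E'
from h import *
o=ctrl.get_obs(); im=ctrl.get_image('wrist'); np.save('pics/w8.npy',im); cv2.imwrite('pics/w8.png',im[:,:,::-1])
c=cam('wrist',o); u=proj(c,[423,-311,4])[0]; print(u)
for du in(-14,14):
  r=rect(c,blob(im,'grey',u+[du,0],5),4); print(r[0],r[1:3],np.degrees(r[3]))
E
```

```text
t 27.8 ee [ 409.  -387.2  184.8] yaw 79.1 tilt 0.07 q6 -0.59 w 15.4 shift units [ 0.516 -0.004  1.182] wz 0.002
[250.87214848 108.0230163 ]
[ 424.08032 -311.36163] (np.float32(46.028957), np.float32(141.33046)) 78.77813
[ 424.08032 -311.36163] (np.float32(46.028957), np.float32(141.33046)) 78.77813
```

View pics/w8.png

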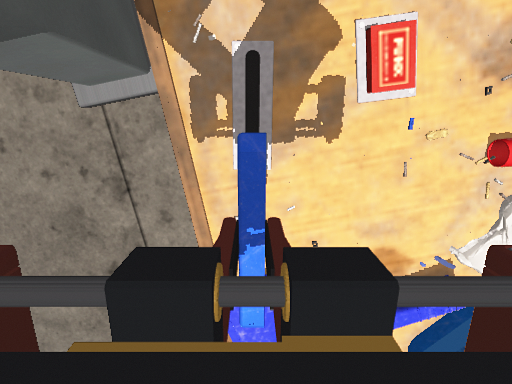

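The lever is held straight over its card, whose far end shows at (252,45). The tin is at (390,57) on its card; I'll measure that too while placing the lever.

```bash
python3 - <<'E'
from h import *
o=ctrl.get_obs(); im=np.load('pics/w8.npy'); c=cam('wrist',o)
r=rect(c,blob(im,'red',(392,57),5),21); print('tin',r[0],r[1:3],np.degrees(r[3]))
E
python3 -m inch '[[0.3,0,0.1,0,0,0,1],[0.514,0.002,0.4,0,0,0,1],[0.514,0.002,0.8,0,0,0,1],[0.514,0.002,0.95,0,0,0,1],[0.514,0.002,0.95,0,0,0,1],[0.514,0.002,0.95,0,0,0,1]]'
python3 go.py 424 -311.3 6.5 78.8
```

```text
tin [ 575.45984 -288.99347] (np.float32(50.143227), np.float32(64.85099)) 86.293335
t: 28.55
ee_pos: [424.1, -313.6, 43.5]
orientation: [2.422, 1.998, 0.001]
ft_force: [-0.0, -0.1, 1.0]
width: 15.2
grasp_force: 30.0
t 28.6 ee [ 424.1 -313.6   43.5] yaw 79.0 tilt 0.08 q6 -0.47 w 15.2 shift units [ 0.015 -0.004  0.247] wz 0.005
```

Tin is about 3 mm off its silhouette centre, which is fine. Placing the lever and retreating.

```bash
python3 -m inch '[[0.01,0,0.15,0,0,0,1],[0.01,0,0.22,0,0,0,1],[0.01,0,0.245,0,0,0,1],[0.01,0,0.245,0,0,0,1],[0.01,0,0.245,0,0,0,1],[0.01,0,0.245,0,0,0,0.6],[0.01,0,0.245,0,0,0,0.3],[0.01,0,0.245,0,0,0,0.2],[0.01,0,0.245,0,0,0,0.2]]'
python3 -m inch '[[0,0,-0.2,0,0,0,0.2],[0,0,-0.5,0,0,0,-1],[0,0,-1,0,0,0,-1],[0,0,-1,0,0,0,-1]]'
python3 -m inch '[[-0.4,0,-0.2,0,0,0,-1],[-0.8,0,-0.3,0,0,0,-1],[-0.9,0,-0.3,0,0,0,-1],[-0.9,0,-0.3,0,0,0,-1],[-0.9,0,-0.3,0,0,0,-1]]'
python3 - <<'E'
from h import *
o=ctrl.get_obs(); im=ctrl.get_image('wrist'); np.save('pics/w9.npy',im)
s=ctrl.get_image('scene'); np.save('pics/s9.npy',s)
c=cam('wrist',o); r=rect(c,blob(im,'blue',proj(c,[424,-311,13])[0]),13); print('lever',r[0],r[1:3],np.degrees(r[3]))
r=rect(c,blob(im,'red',proj(c,[577,-288,21])[0],5),21); print('tin',r[0],r[1:3],np.degrees(r[3]))
cv2.imwrite('pics/s9.png',cv2.resize(s[100:300,190:450,::-1],None,fx=3,fy=3))
E
```

```text
t: 29.68
ee_pos: [423.5, -312.2, 5.8]
orientation: [-2.424, -1.998, 0.0]
ft_force: [0.2, -0.5, -1.3]
width: 35.1
grasp_force: 0.0
t: 30.18
ee_pos: [425.4, -313.7, 159.6]
orientation: [2.419, 1.994, 0.002]
ft_force: [-0.1, 0.5, 0.3]
width: 61.5
grasp_force: 0.0
t: 30.8
ee_pos: [397.4, -442.7, 199.3]
orientation: [-2.421, -1.997, -0.0]
ft_force: [-0.2, 0.4, 0.8]
width: 87.5
grasp_force: 0.0
lever [ 423.3867 -315.6416] (np.float32(15.551118), np.float32(117.183914)) 78.751366
tin [ 574.5354  -304.56927] (np.float32(37.933044), np.float32(50.08776)) 175.55899
```

View pics/s9.png

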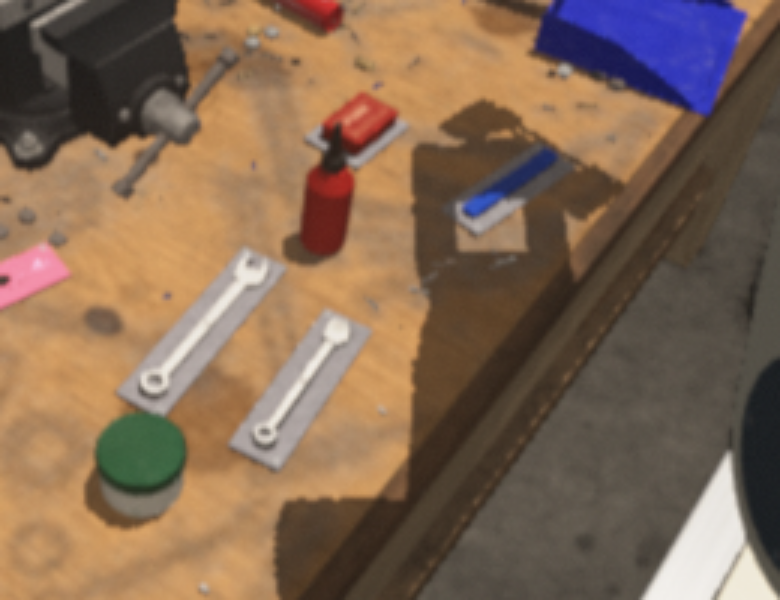

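The enlarged scene view shows all four things on their cards: long spanner (205,320), short (300,385), lever (510,185) and tin (360,120). The bottle and pot stand where they were. Handing in.

```bash
python3 -c "
from workcell import ctrl
print(ctrl.close_job())"
```

```text
the job is handed in; nothing more can be done
None
```

The job is handed in at about 31 s: both spanners, the tyre lever and the patch tin lie on their own cards (lever about 4 mm and tin about 3 mm off centre by wrist camera, spanners checked by eye only), the bottle and pot look unmoved, and no verdict came back.

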